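# Cover the vial pot, then hold the tube block hole-up

## Task

First put the loose lid on the open steel vial pot, seated and level on its rim, and let go of it, so that nothing can fall in. Only then pick up the aluminium tube block that lies on its side, find the end with the blind hole and turn it straight up, and finish while still holding the block in the gripper, still and hole-up, about 15 to 20 cm above the bench and touching nothing else, ready for a tube to be dropped in. Leave the covered pot standing where it is, and leave the rack, the bottle and the screw cap alone.

Things in the scene. Friction and masses are not known exactly. Their poses are not given: they have to be found in the camera images.
- holder: plain aluminium tube block, 60 mm long, 44 x 44 mm square section, about 0.25 kg, loose, lying on a long side. A blind hole (27 mm wide, 42 mm deep) opens in the middle of one square end; the other faces are plain. Origin: middle of the long face underneath at the start. x axis: along the block, out of the hole's mouth (level at the start, any direction). z axis: up at the start.
- holder_center (a point): the middle of the tube block, 22 mm from each long face and 30 mm from each end; axes as holder
- holder_mouth (a point): centre of the mouth of the blind hole, in the end face of the tube block; axes as holder
- pot: open stainless steel pot, round, 88 mm across outside, 80 mm inside, 60 mm high, loose, about 0.45 kg, with a few small glass vials low inside. Origin: centre of its underside, z up
- pot_rim (a point): centre of the pot's mouth, at rim height, 60 mm above the bench, z up
- lid: loose steel lid, about 0.12 kg, lying plug down: flange disc 96 mm across, 6 mm thick; below it a plug 72 mm across, 8 mm high, that enters the pot with 4 mm to spare all round; above it a round black knob. Origin: centre of the plug's underside, z up. Seated on the pot, its origin is 8 mm below the rim.
- lid_knob (a point): the middle of the lid's knob, 30 mm above the lid's origin; the knob is an upright cylinder 22 mm across reaching from 19 to 41 mm above the lid's origin
- rack: bystander: blue tube rack, 100 x 160 mm and 56 mm high, with red-capped tubes up to 72 mm high. Origin: centre of its underside
- reagent: bystander: small reagent bottle with a blue cap, 56 mm across, 100 mm high. Origin: centre of its underside
- screwcap: bystander: white screw cap lying open side up, 38 mm across, 16 mm high. Origin: centre of its underside
Not all that is in view belongs to the job. Several things have the shape of the holder; the one meant has the colours described above.

How it is judged:
On the way, in this order (a step that is already met when the one before it is completed fails the run):
1. the lid sits seated and level on the pot and is let go, and the tube block still lies where it was (horizontal distance between lid and pot_rim below 0.007 m and z of lid in the frame of pot_rim below -0.0055 m and angle between lid's own z axis and vertical below 0.06 rad and contact force between the fingers and lid below 0.1 N and distance of holder from where it was at the start of the episode below 0.03 m and height (world z) of holder_center below 0.035 m), for 0.2 s.
2. the tube block is held clear of the bench with its hole up (angle between holder's own x axis and vertical below 0.2 rad and height (world z) of holder_center above 0.12 m and contact force between the fingers and holder above 2 N), for 0.2 s.
At the end, for the whole second after the job is handed in: Block held by the fingers only, at rest, hole up within 0.2 rad, its middle 0.12-0.30 m above the bench; lid level (0.06 rad) on the pot, centred within 7 mm, within 2.5 mm of fully down; pot upright, within 40 mm of its start; rack, bottle and screw cap within 30 mm of theirs (all of step 2 and height (world z) of holder_center below 0.3 m and contact force between holder and pot below 0.1 N and contact force between holder and lid below 0.1 N and contact force between holder and rack below 0.1 N and contact force between holder and reagent below 0.1 N and linear speed of holder below 0.03 m/s and angular speed of holder below 0.2 rad/s and horizontal distance between lid and pot_rim below 0.007 m and z of lid in the frame of pot_rim below -0.0055 m and angle between each of lid, pot's own z axis and vertical below 0.06 rad and height (world z) of pot below 0.01 m and distance of pot from where it was at the start of the episode below 0.04 m); the arm keeps its last pose, push and grip.
It fails at once if the rack, the bottle or the screw cap is pushed more than 30 mm or knocked over (distance of any of rack, reagent, screwcap from where it was at the start of the episode above 0.03 m or angle between reagent's own z axis and vertical above 0.5 rad).
It fails at once if the pot is tipped over (angle between pot's own z axis and vertical above 0.5 rad).
It also fails if it takes over 58 s, if anything falls off the work surface, if the arm or the gripper's body presses on something with over 40 N, if the wrist force passes 120 N, or if a joint passes its speed limit or range.

## Robot

A 6-joint arm with a two-finger parallel gripper is mounted at the origin on the work surface. World frame = base frame: x ahead of the robot, y to its left, z up, the work surface at z = 0. Lengths are in m, angles in rad, forces in N, time in s.
With the tool pointing down it reaches from about 0.35 to 0.975 m from the base axis. Payload 4.9 kg.
Tool frame: the origin (TCP) lies midway between the tips of the shut fingers; the grasp point (between the pads) lies 19 mm behind it; z points along the fingers, y is the line along which they close (so a half turn about z gives the same grasp; the last joint's range is limited). The gripper opens to 85 mm and grips with 20 to 120 N. Pads are 22 mm wide; open, the fingers measure 114 mm over their backs; the gripper's body (76 mm by 85 mm) begins 54 mm behind the grasp point. The pads swing forward as they close: fully open they stand 13 mm farther back than shut.
Start: joints at [-1.407, 0.053, 1.613, -0, 1.476, -0.119], TCP at [0.174, -0.6, 0.231] pointing down, gripper open.
Joint ranges: [-3.01, 3.01], [-1.01, 2.22], [0.06, 2.58], [-1.02, 4.17], [0.09, 2.62], [-3.14, 3.14]. Speed limits (rad/s): [2.57, 2.57, 3.14, 3.14, 3.14, 3.14].

## Interface

Orientations are given as a unit quaternion [w, x, y, z].
In Python, from plant import manip gives the robot as it stands.
- The arm moves only by the tool move_arm, never from a script. Its argument "increments" is one flat list of numbers, 5 for each row, row after row: the shift along the tool's x, y, z in mm, then the turn about the tool's z in rad, then the opening, from 0 (shut) to 1 (fully open). In form: [tx, ty, tz, spin, jaw, tx, ty, tz, spin, jaw, ...]. A call has 1 to 8 rows; each row shifts and turns the commanded pose from where the row before left it, along the tool's axes as they then stand; what a row does not reach is not made up. A row lasts 1/12 s, in which the tool goes at most 41.7 mm and 7.16 degrees, less where a joint would pass 70% of its speed; a pose out of reach is approached as far as the arm can. A call with a gripper value outside its range is refused whole. The fingers move at their own pace and stop on an object; the grip force is fixed at half the most. Time passes only in rows, so rows that do not move let the fingers close. It gives the time, the measured TCP pose, the force, the opening and the grip force at its end, in the units of the state.
- manip.state(): the state, without advancing time (a new reading comes with each control period).
- manip.grab_frame(name): name is "scene" or "top"; returns a dict with "image" (480x640x3 uint8, blue, green, red), "fov_y" (degrees; the focal length in pixels is half the picture's height over the tangent of half this angle, whatever the lens; pixels are square), "cx", "cy" (the principal point, pixels), "eye" and "rotation" of the camera in the world. Camera axes: x right, y down, z forward; pixel columns grow to the right and rows downward; lengths in m; the calibration is good to about 2 mm. A picture is of the moment at which its call begins. There is no depth.
- manip.job_done(): hands the job in; it is judged then, once.
The state is a dict: "time": time; "joint_pos": joint angles; "joint_vel": joint speeds; "joint_efforts": joint torques, N m; "tool_pos": TCP position; "tool_rot": TCP orientation; "contact_force": force on the tool from outside, world axes, zero at the start; "ft_torque": the same for the moment, N m; "gripper_width": opening from 0.0 (shut) to 1.0 (fully open); "grasp_force": force on a finger pad.
Only numpy, scipy, OpenCV 4.12 (cv2) and the standard library are available. Lean on these libraries where they do the work, as an engineer would, in place of code of your own. Each camera call takes 0.05 s, during which the arm holds its last target. There are 200 camera calls.

## Working session

There is one attempt and no reset: what is moved stays moved. The work goes in short steps, Python scripts to look and compute and a tool call to move; the robot and the scene stay as the last step left them, time stands still between calls to the robot, and variables do not carry over. Pictures are saved under pics/ and viewed, at most 10 in all, crops included, and the job is handed in when it is done.

Besides the shell and the picture viewer there is one more tool, called after "Emit:" as name(argument=value, ...) on one line, values as JSON. move_arm: Moves the arm, as the interface text tells. Its arguments: {"type":"object","properties":{"increments":{"type":"array"}},"required":["increments"]}

```bash
mkdir -p pics; cat > h.py <<'E'
import numpy as np,cv2
from plant import manip
def ray(f,u,v):
    F=f["image"].shape[0]/2/np.tan(np.radians(f["fov_y"])/2)
    d=np.array([(u-f["cx"])/F,(v-f["cy"])/F,1.]);d=np.array(f["rotation"])@d
    return np.array(f["eye"]),d/np.linalg.norm(d)
def plane(f,u,v,z):
    e,d=ray(f,u,v);return e+d*(z-e[2])/d[2]
def tri(f,p,g,q):
    a,d=ray(f,*p);b,e=ray(g,*q)
    s=np.linalg.lstsq(np.c_[d,-e],b-a,rcond=None)[0]
    return (a+d*s[0]+b+e*s[1])/2,np.linalg.norm(a+d*s[0]-b-e*s[1])
E
python3 - <<'E'
from h import *
for n in("scene","top"):
    f=manip.grab_frame(n);cv2.imwrite(f"pics/{n}0.png",f["image"]);print(n,f["fov_y"],f["cx"],f["cy"],np.round(f["eye"],3),np.round(f["rotation"],3).tolist())
print(manip.state())
E
```

```text
scene 48.63584467336216 323.2584230941133 239.83526890185945 [0.944 0.533 0.867] [-0.104, 0.309, 0.9, -0.29]
top 47.61268408074775 321.5130982308078 235.68768347603495 [0.409 0.072 1.331] [0.034, -0.702, 0.71, -0.047]
{'time': 0.1, 'joint_pos': array([-1.40699134e+00,  5.33169945e-02,  1.61414009e+00,  3.02856810e-05,
        1.47598820e+00, -1.18990805e-01]), 'joint_vel': array([ 0.00067161, -0.0026307 , -0.00225683,  0.00060343, -0.00100744,
       -0.00073444]), 'joint_efforts': array([ 1.81000596e-03, -3.94903886e+01, -3.71360528e+01,  5.57998465e-05,
        3.92550370e-03, -3.09730012e-05]), 'tool_pos': array([ 0.1743243 , -0.59962164,  0.23017965]), 'tool_rot': array([-9.26418657e-04,  9.90019741e-01,  1.40925702e-01, -5.68453506e-06]), 'contact_force': array([-0.23645154,  0.2850159 , -0.54442258]), 'ft_torque': array([ 0.01951681,  0.02414356, -0.016502  ]), 'grasp_force': 0.0, 'gripper_width': 0.9954800547020007}
```

View pics/scene0.png

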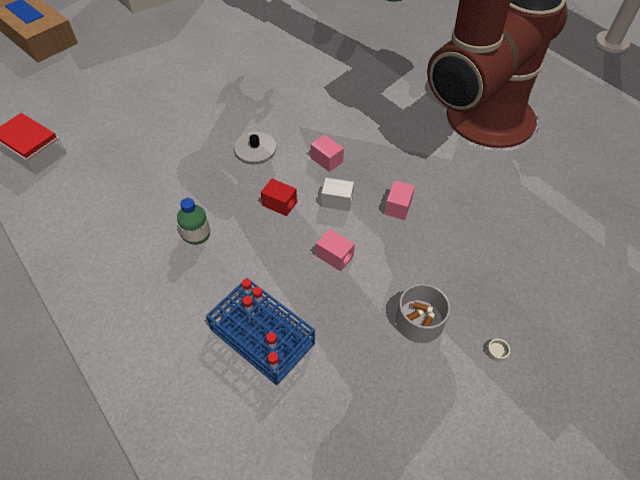

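View pics/top0.png

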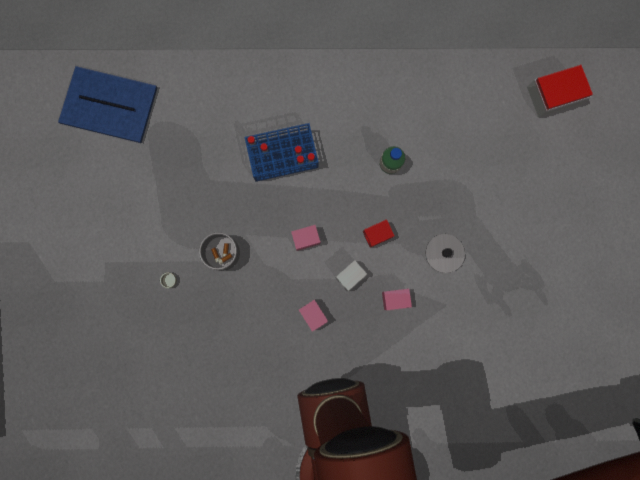

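The scene view shows the lid at (255,148), the pot at (422,314), the bottle at (193,222), the rack at (260,330) and the screw cap at (498,349). In the top view the lid is at (446,253) and the pot at (220,251).

Block-shaped candidates in the scene view are pink at (327,153), (400,200) and (335,250), red at (279,197), and grey-white at (337,194), which is (352,275) in the top view. Only the grey-white one fits bare aluminium. I'll confirm that in an enlarged crop.

```bash
sed -i 's/^import numpy as np,cv2/&\nfrom scipy.spatial.transform import Rotation as R/; s/np.array(f\["rotation"\])@d/R.from_quat(np.roll(f["rotation"],-1)).apply(d)/' h.py
python3 - <<'E'
from h import *
S=cv2.imread("pics/scene0.png");T=cv2.imread("pics/top0.png")
c=lambda I,u,v,r:cv2.convertScaleAbs(cv2.resize(I[v-r:v+r,u-r:u+r],(400,400),interpolation=cv2.INTER_CUBIC),alpha=1.0)
cv2.imwrite("pics/crop1.png",np.hstack([c(S,337,194,25),c(T,352,275,25)]))
f=manip.grab_frame("scene");g=manip.grab_frame("top")
def blobs(I,m,n):
    cs,_=cv2.findContours(m,cv2.RETR_EXTERNAL,cv2.CHAIN_APPROX_NONE);
    for k in sorted(cs,key=cv2.contourArea)[::-1][:n]:
        M=cv2.minAreaRect(k);print(cv2.contourArea(k),np.round(M[0],1),np.round(M[1],1),round(M[2],1),cv2.approxPolyDP(k,3,True).reshape(-1,2).tolist())
for n,I,rs in(("scene",S,dict(block=(310,165,50,55),knob=(240,125,30,30))),("top",T,dict(block=(325,250,50,50),knob=(430,238,34,30)))):
    for o,(x,y,w,h) in rs.items():
        P=I[y:y+h,x:x+w];G=P.max(2)
        m=np.zeros(I.shape[:2],np.uint8)
        print(n,o,G.min(),G.max(),np.percentile(G,[10,50,90]))
        m[y:y+h,x:x+w]=((G>135) if o=="block" else (G<55))*255
        blobs(I,m,1)
E
```

```text
scene block 75 225 [112. 138. 210.]
1986.5 [334.5 192. ] [54. 49.] 90.0 [[310, 165], [310, 219], [358, 219], [359, 194], [358, 197], [354, 193], [359, 189], [354, 188], [354, 194], [351, 193], [353, 181], [320, 176], [325, 170], [336, 174], [332, 165], [331, 172], [321, 167], [321, 173], [317, 172], [318, 165]]
scene knob 0 195 [ 32. 156. 176.]
86.5 [254. 141.] [12.  8.] 90.0 [[251, 135], [250, 144], [256, 147], [258, 138]]
top block 59 153 [ 92.  99. 148.]
408.0 [350.9 275.1] [17.9 24.9] 48.4 [[355, 261], [337, 276], [348, 289], [365, 274]]
top knob 31 128 [ 82.9 113.  124. ]
56.0 [447.  252.5] [ 7. 10.] 90.0 [[443, 250], [444, 256], [451, 255], [450, 249]]
```

View pics/crop1.png

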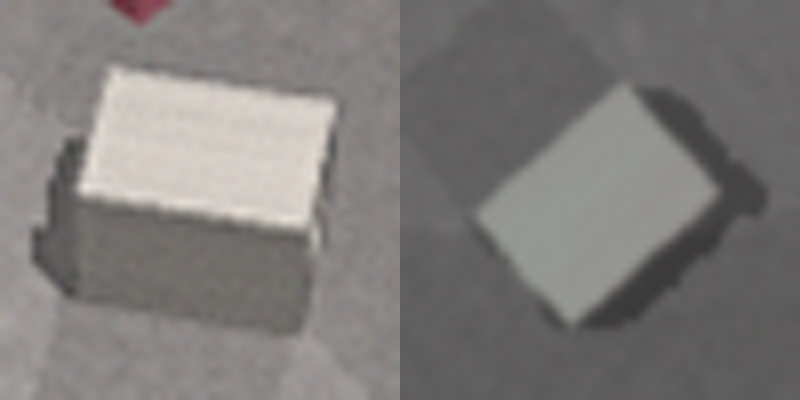

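The grey-white object is the plain aluminium block, since the others are pink or red. Its ends sit edge-on to both cameras, so the crop doesn't settle which end has the hole. That can be seen once the block is held up and spun. Next I measure the lid and pot.

```bash
cat >> h.py <<'E'
def blob(I,roi,cond):
    x,y,w,h=roi;P=I[y:y+h,x:x+w].astype(int);m=cond(P).astype(np.uint8)*255
    cs,_=cv2.findContours(m,cv2.RETR_EXTERNAL,cv2.CHAIN_APPROX_NONE)
    k=max(cs,key=cv2.contourArea)+np.array([x,y]);return k
def ell(k):return cv2.fitEllipse(cv2.convexHull(k))
E
python3 - <<'E'
from h import *
S=manip.grab_frame("scene");T=manip.grab_frame("top")
s,t=S["image"],T["image"];out=[]
def otsu(I,roi):
    x,y,w,h=roi;return cv2.threshold(I[y:y+h,x:x+w].max(2),0,255,cv2.THRESH_OTSU)[0]
pts={}
for n,F,rl,rp in(("s",S,(228,124,55,45),(385,275,75,75)),("t",T,(420,228,55,50),(192,226,55,52))):
    I=F["image"].copy()
    for o,roi in(("lid",rl),("pot",rp)):
        x,y,w,h=roi;g=cv2.GaussianBlur(I,(0,0),.6)[y:y+h,x:x+w].max(2);
        print(n,o,np.percentile(g,[2,10,50,90,98]))
        out.append(cv2.resize(I[y:y+h,x:x+w],(400,300),interpolation=cv2.INTER_CUBIC))
cv2.imwrite("pics/crop2.png",np.vstack([np.hstack(out[:2]),np.hstack(out[2:])]))
# knob & block top corners
kn=lambda F,roi:blob(F["image"],roi,lambda P:P.max(2)<55)
a=kn(S,(240,125,30,30)).reshape(-1,2);b=kn(T,(430,238,34,30)).reshape(-1,2)
ca=cv2.minAreaRect(a)[0];cb=cv2.minAreaRect(b)[0];print("knob",ca,cb,tri(S,ca,T,cb))
ca=a[a[:,1]<a[:,1].min()+2].mean(0)
bs=blob(s,(315,165,42,50),lambda P:P.max(2)>195);bt=blob(t,(325,250,50,50),lambda P:P.max(2)>135)
print(cv2.boxPoints(cv2.minAreaRect(bt)),cv2.approxPolyDP(bs,3,True).reshape(-1,2).tolist(),cv2.approxPolyDP(bt,3,True).reshape(-1,2).tolist())
m=lambda k:(lambda M:(M["m10"]/M["m00"],M["m01"]/M["m00"]))(cv2.moments(k))
print("blocktop",m(bs),m(bt),tri(S,m(bs),T,m(bt)))
for q in cv2.boxPoints(cv2.minAreaRect(bt)):print(np.round(plane(T,*q,.044),4))
for q in cv2.approxPolyDP(bs,3,True).reshape(-1,2):print("s",q,np.round(plane(S,*q,.044),4))
E
```

```text
s lid [ 18.  115.4 150.  168.  178. ]
s pot [ 70.  81. 136. 152. 164.]
t lid [ 45.    96.   106.   121.   125.02]
t pot [ 47.  60.  96. 108. 128.]
knob (254.0, 141.0) (447.0, 252.5) (array([ 0.51635043, -0.25681928,  0.022606  ]), np.float64(0.00024066816099271648))
[[335.9793  276.35168]
 [354.2276  260.13098]
 [366.14484 273.5379 ]
 [347.89655 289.7586 ]] [[326, 178], [322, 192], [350, 195], [353, 182]] [[355, 261], [337, 276], [348, 289], [365, 274]]
blocktop (337.4884318766067, 187.19708654670092) (351.0302658486707, 274.9685071574642) (array([ 0.4640169 , -0.02177916,  0.03998276]), np.float64(9.161048092593865e-05))
[0.461  0.0142 0.044 ]
[ 0.4988 -0.0297  0.044 ]
[ 0.4668 -0.0573  0.044 ]
[ 0.4291 -0.0134  0.044 ]
s [326 178] [ 0.4694 -0.0536  0.044 ]
s [322 192] [ 0.4997 -0.0283  0.044 ]
s [350 195] [0.4594 0.0129 0.044 ]
s [353 182] [ 0.4318 -0.0106  0.044 ]
```

View pics/crop2.png

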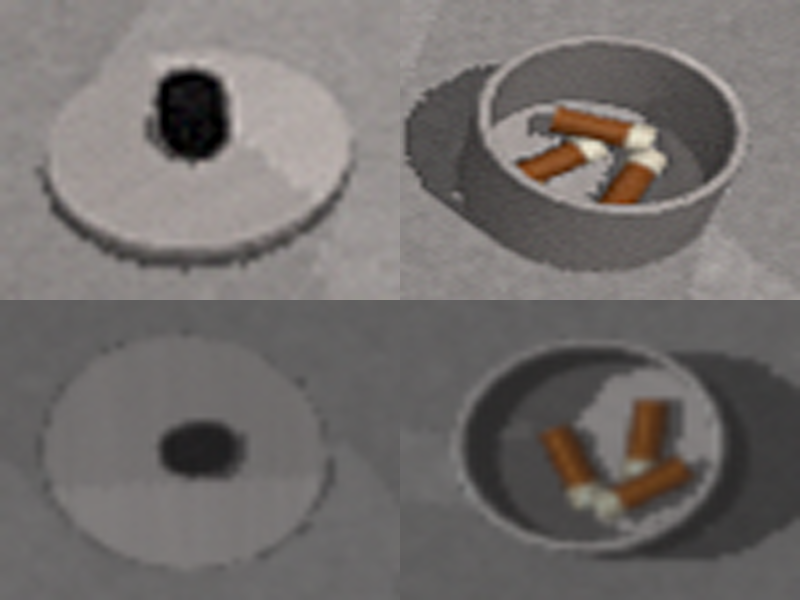

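The crops show the lid disc at scene (255.1,145.9) and top (444.8,252.8), and the pot rim at scene (424.5,305.7) and top (218.0,250.8). Next I cast the edge extremes I read off onto the planes.

```bash
cat >> h.py <<'E'
def circ(P):
    A=np.c_[2*P[:,:2],np.ones(len(P))];s=np.linalg.lstsq(A,(P[:,:2]**2).sum(1),rcond=None)[0]
    return np.r_[s[:2],np.sqrt(s[2]+s[0]**2+s[1]**2)]
E
python3 - <<'E'
from h import *
S=manip.grab_frame("scene");T=manip.grab_frame("top")
print("lid",tri(S,(255.1,145.9),T,(444.8,252.8)));print("pot",tri(S,(424.5,305.7),T,(218.0,250.8)))
def edges(F,roi,tile,z):
    x,y,w,h=roi;P=np.array([plane(F,x+(a+.5)*w/400-.5,y+(b+.5)*h/300-.5,z) for a,b in tile]);return np.round(circ(P),4)
print("lid s",edges(S,(228,124,55,45),[(48,150),(352,145),(195,50),(200,248),(90,225),(310,225)],.014))
print("lid t",edges(T,(420,228,55,50),[(42,148),(325,155),(185,35),(185,268)],.014))
print("pot s",edges(S,(385,275,75,75),[(79,115),(346,130),(205,36),(215,213)],.06))
print("pot t",edges(T,(192,226,55,52),[(60,145),(324,145),(185,41),(190,250)],.06))
E
```

```text
lid (array([ 0.5166133 , -0.25458289,  0.00932269]), np.float64(0.00015823853312460406))
pot (array([0.52360126, 0.29163606, 0.05185215]), np.float64(0.001191997005103416))
lid s [ 0.5182 -0.2499  0.0482]
lid t [ 0.5164 -0.2535  0.0476]
pot s [0.5268 0.2936 0.0432]
pot t [0.5234 0.2898 0.0424]
```

Circle radii come out at 48 and 43 mm, as expected. Heights read about 5 mm low, which is calibration bias. Working positions are lid (0.517,-0.252), pot (0.525,0.292) and block (0.464,-0.022). Moving towards the lid.

Emit:
move_arm(increments=[15,-8,2,0,1,30,-17,5,0,1,33,-19,8,0,1,33,-19,8,0,1,33,-19,8,0,1,33,-19,8,0,1,33,-19,8,0,1,33,-19,8,0,1])

```text
time: 1.07
tool_pos: [0.3702, -0.3965, 0.176]
tool_rot: [0.0, 0.99, 0.141, 0.0]
contact_force: [0.3, 0.4, -0.6]
gripper_width: 1.002
grasp_force: 0.0
```

Emit:
move_arm(increments=[33,-19,8,0,1,33,-19,8,0,1,33,-19,8,0,1,33,-17,8,0,1,32,-17,8,0,1,19,0,5,0,1,0,0,0,0,1,0,0,0,0,1])

```text
time: 1.73
tool_pos: [0.5195, -0.259, 0.1309]
tool_rot: [-0.0, 0.99, 0.142, -0.001]
contact_force: [-0.1, -1.0, 0.9]
gripper_width: 1.0
grasp_force: 0.0
```

Emit:
move_arm(increments=[0,-5,20,0,1,0,0,30,0,1,0,0,30,0,1,0,0,20,0,1,0,0,10,0,1,0,0,3,0,1,0,0,0,0,1])

```text
time: 2.32
tool_pos: [0.5174, -0.2561, 0.0184]
tool_rot: [-0.0, 0.99, 0.14, -0.0]
contact_force: [-0.4, 0.2, -0.1]
gripper_width: 1.0
grasp_force: 0.0
```

```bash
python3 - <<'E'
from h import *
S=manip.grab_frame("scene")["image"];T=manip.grab_frame("top")["image"]
c=lambda I,u,v,r:cv2.resize(I[v-r:v+r,u-r:u+r],(400,400),interpolation=cv2.INTER_CUBIC)
cv2.imwrite("pics/c3.png",np.hstack([c(S,255,135,50),c(T,446,253,50)]))
s=manip.state();print(s["tool_pos"],s["contact_force"],s["joint_pos"])
E
```

```text
[ 0.51885774 -0.25668341  0.02022215] [ 1.13812137 -0.52628828  0.85192971] [-5.87928372e-01  1.66876351e-01  1.86837051e+00 -2.25935091e-05
  1.10329607e+00  7.00650718e-01]
```

View pics/c3.png

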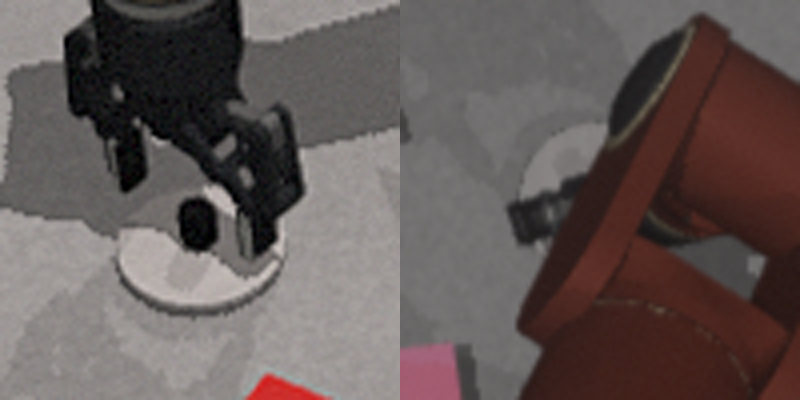

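The knob at tile pixel (197,222) lies midway between the fingertips at (130,185) and (260,255). Closing.

Emit:
move_arm(increments=[0,0,0,0,0.6,0,0,0,0,0,0,0,0,0,0,0,0,0,0,0,0,0,0,0,0,0,0,0,0,0,0,0,0,0,0,0,0,0,0,0])

```text
time: 3.08
tool_pos: [0.5182, -0.2557, 0.0189]
tool_rot: [0.0, 0.99, 0.141, 0.0]
contact_force: [-0.9, 0.5, 4.0]
gripper_width: 0.233
grasp_force: 59.1
```

Emit:
move_arm(increments=[0,0,-5,0,0,0,0,-15,0,0,0,0,-30,0,0,0,0,-35,0,0,0,0,-25,0,0,0,0,-10,0,0,0,0,0,0,0])

```text
time: 3.67
tool_pos: [0.5195, -0.2567, 0.1415]
tool_rot: [0.002, 0.99, 0.141, 0.002]
contact_force: [0.6, 0.1, -1.6]
gripper_width: 0.233
grasp_force: 58.8
```

Emit:
move_arm(increments=[4,-12,0,0,0,8,-25,0,0,0,11,-37,0,0,0,11,-37,0,0,0,11,-37,0,0,0,11,-37,0,0,0,11,-37,0,0,0,11,-37,0,0,0])

```text
time: 4.33
tool_pos: [0.5178, 0.0175, 0.1348]
tool_rot: [-0.001, 0.99, 0.141, -0.003]
contact_force: [1.8, -0.5, -2.0]
gripper_width: 0.231
grasp_force: 58.9
```

Emit:
move_arm(increments=[11,-37,0,0,0,11,-37,0,0,0,11,-37,0,0,0,11,-37,0,0,0,11,-37,0,0,0,11,-37,0,0,0,8,-25,0,0,0,7,-18,0,0,0])

```text
time: 5.0
tool_pos: [0.5212, 0.2944, 0.1344]
tool_rot: [0.0, 0.99, 0.142, -0.003]
contact_force: [-0.8, -1.0, -1.3]
gripper_width: 0.236
grasp_force: 59.0
```

Emit:
move_arm(increments=[0,0,0,0,0,0,0,0,0,0,0,0,0,0,0])

```text
time: 5.25
tool_pos: [0.5227, 0.2912, 0.1358]
tool_rot: [0.001, 0.99, 0.141, -0.002]
contact_force: [0.4, 0.4, -1.5]
gripper_width: 0.235
grasp_force: 59.0
```

```bash
python3 - <<'E'
from h import *
S=manip.grab_frame("scene");T=manip.grab_frame("top")
s=manip.state();print(s["tool_pos"],s["tool_rot"],s["contact_force"],s["joint_pos"])
p=s["tool_pos"]
np.savez("pics/f4.npz",s=S["image"],t=T["image"])
I=cv2.resize(S["image"][160:380,330:520],(520,600),interpolation=cv2.INTER_CUBIC)
J=cv2.resize(T["image"][205:305,170:270],(280,280),interpolation=cv2.INTER_CUBIC)
c=np.zeros((600,800,3),np.uint8);c[:,:520]=I;c[:280,520:]=J;cv2.imwrite("pics/c4.png",c)
E
```

```text
[0.52358902 0.29082241 0.13693015] [ 3.78363751e-04  9.90090809e-01  1.40423556e-01 -1.12802263e-03] [-1.26710427 -0.32390043 -1.63731829] [ 3.82895945e-01  6.84867408e-02  1.75823052e+00 -2.00419220e-04
  1.31724705e+00  1.67196418e+00]
```

View pics/c4.png

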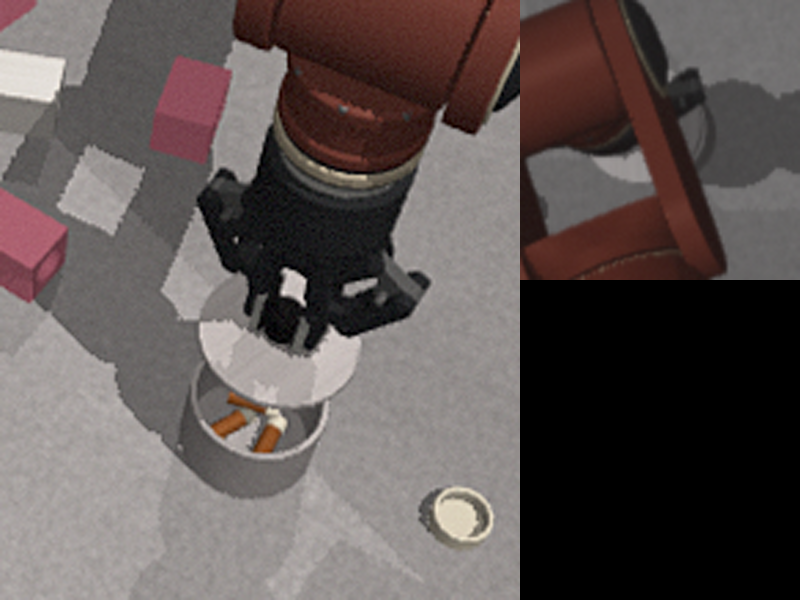

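The lid hangs over the pot but looks tilted in the scene view: left edge (200,325), bottom (290,406), right (361,350) in the crop. I quantify the tilt by fitting a circle to the cast edge rays.

```bash
cat > lidfit.py <<'E'
from h import *
from scipy.optimize import least_squares
def fit(F,px,p,q):
    Rt=R.from_quat(np.roll(q,-1));rays=[ray(F,*u) for u in px]
    # tool axes; unknown: tilt about tool x,y; disc top centre = knob centre (TCP axis) + tilted offset
    def res(v,full=False):
        Rl=R.from_rotvec(Rt.apply([v[0],v[1],0]));n=Rl.apply([0,0,1.])
        c=p+v[2:5]
        r=[]
        for e,d in rays:
            t=(c-e)@n/(d@n);r.append(np.linalg.norm(e+d*t-c)-.048)
        return np.r_[np.array(r)*1000,v[0]*5,v[4]*0,(v[2:4]-n[:2]*-.02)*200*0] if not full else (n,c,r)
    s=least_squares(res,[0,0,0,0,0.0]);n,c,r=res(s.x,True)
    print("tilt deg about tool x,y",np.degrees(s.x[:2]).round(1),"n",n.round(3),"disc centre",c.round(4),"rms mm",np.round(np.std(r)*1000,2))
E
python3 - <<'E'
from lidfit import *
F=manip.grab_frame("scene");s=manip.state()
P=np.array([(200,325),(207,355),(225,382),(255,400),(290,406),(325,400),(350,380),(361,350),(215,300),(235,283)])
px=np.c_[330+P[:,0]/2.737,160+P[:,1]/2.727]-.3
fit(F,px,s["tool_pos"],s["tool_rot"])
E
```

```text
tilt deg about tool x,y [2.7 1.9] n [-0.019 -0.055  0.998] disc centre [0.5144 0.2878 0.1104] rms mm 0.53
```

```bash
sed -i 's/v\[4\]\*0,/(v[4]+.005)*1000,/' lidfit.py
python3 - <<'E'
from lidfit import *
F=manip.grab_frame("scene");s=manip.state()
P=np.array([(200,325),(207,355),(225,382),(255,400),(290,406),(325,400),(350,380),(361,350),(215,300),(235,283)])
px=np.c_[330+P[:,0]/2.737,160+P[:,1]/2.727]-.3
fit(F,px,s["tool_pos"],s["tool_rot"]);print(s["tool_pos"])
# sharper: bright-mask contour for lid, brightness stats
I=F["image"].max(2);print([int(I[int(v),int(u)]) for u,v in px])
E
```

```text
tilt deg about tool x,y [4.3 4.8] n [-0.06  -0.095  0.994] disc centre [0.5268 0.295  0.1325] rms mm 0.86
[0.52421061 0.29091074 0.13783993]
[170, 207, 148, 139, 132, 129, 128, 148, 135, 135]
```

Emit:
move_arm(increments=[1,3,10,0,0,0,0,20,0,0,0,0,14,0,0,0,0,8,0,0,0,0,0,0,0,0,0,0,0,0])

```text
time: 5.95
tool_pos: [0.5257, 0.289, 0.0854]
tool_rot: [0.0, 0.99, 0.141, -0.001]
contact_force: [0.9, -0.5, -1.2]
gripper_width: 0.236
grasp_force: 59.0
```

```bash
python3 - <<'E'
from h import *
S=manip.grab_frame("scene")
s=manip.state();print(s["tool_pos"],s["tool_rot"],s["contact_force"])
I=S["image"][240:360,360:480];cv2.imwrite("pics/c5.png",cv2.resize(I,(600,600),interpolation=cv2.INTER_CUBIC))
E
```

```text
[0.52639693 0.28932969 0.08649689] [-2.64940165e-05  9.90027466e-01  1.40874422e-01  1.16879117e-04] [-0.22485205 -0.49934593 -0.60891649]
```

View pics/c5.png

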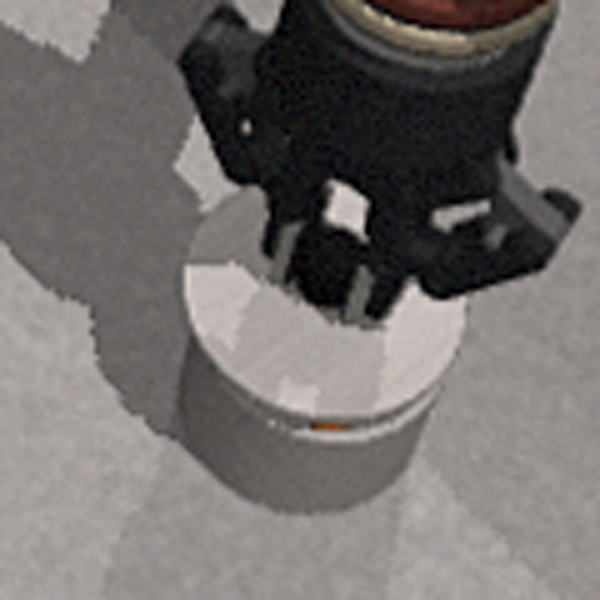

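The lid hovers over the pot, spanning x 184 to 467 in the crop, with its front edge at (325,413). I check the centring numerically.

```bash
python3 - <<'E'
from lidfit import *
F=manip.grab_frame("scene");s=manip.state()
P=np.array([(184,265),(190,300),(205,335),(235,372),(270,398),(310,412),(350,413),(390,402),(430,375),(455,340),(467,305),(200,232),(225,208)])
px=np.c_[360+P[:,0]/5,240+P[:,1]/5]-.4
fit(F,px,s["tool_pos"],s["tool_rot"]);print(s["tool_pos"])
for z in(.075,.081,.087):print(z,circ(np.array([plane(F,*u,z) for u in px])).round(4))
E
```

```text
tilt deg about tool x,y [ 9.2 -9.1] n [ 0.196 -0.109  0.975] disc centre [0.5239 0.2883 0.0819] rms mm 1.28
[0.52682977 0.28956364 0.08721066]
0.075 [0.5241 0.2877 0.0466]
0.081 [0.5273 0.2895 0.0462]
0.087 [0.5305 0.2914 0.0459]
```

Emit:
move_arm(increments=[0,-1,4,0,0,0,0,3,0,0,0,0,3,0,0,0,0,0,0,0])

```text
time: 6.38
tool_pos: [0.5254, 0.2902, 0.0756]
tool_rot: [0.0, 0.99, 0.141, -0.001]
contact_force: [-0.2, 0.7, -2.4]
gripper_width: 0.23
grasp_force: 58.9
```

Emit:
move_arm(increments=[0,0,2,0,0,0,0,2,0,0,0,0,0,0,0,0,0,0,0,0])

```text
time: 6.72
tool_pos: [0.5257, 0.2902, 0.0721]
tool_rot: [0.0, 0.99, 0.141, -0.0]
contact_force: [-0.4, 0.4, -1.7]
gripper_width: 0.234
grasp_force: 58.9
```

Emit:
move_arm(increments=[0,0,1,0,0,0,0,1,0,0,0,0,0,0,0])

```text
time: 6.97
tool_pos: [0.5261, 0.2903, 0.0709]
tool_rot: [-0.0, 0.99, 0.141, 0.0]
contact_force: [-1.5, -0.2, 1.4]
gripper_width: 0.235
grasp_force: 59.5
```

Emit:
move_arm(increments=[0,0,1,0,0,0,0,1,0,0,0,0,0,0,0])

```text
time: 7.22
tool_pos: [0.5262, 0.2904, 0.0708]
tool_rot: [0.0, 0.99, 0.141, -0.0]
contact_force: [-5.3, -3.3, 12.3]
gripper_width: 0.233
grasp_force: 60.5
```

The lid is seated: 12 N of resistance at the expected height. Releasing it, retreating and checking.

Emit:
move_arm(increments=[0,0,-1,0,0.3,0,0,0,0,0.5,0,0,0,0,1,0,0,0,0,1,0,0,0,0,1,0,0,-10,0,1,0,0,-30,0,1,0,0,-35,0,1])

```text
time: 7.88
tool_pos: [0.5238, 0.2895, 0.1424]
tool_rot: [0.001, 0.99, 0.141, -0.003]
contact_force: [1.5, 0.5, -0.2]
gripper_width: 0.999
grasp_force: 0.0
```

Emit:
move_arm(increments=[0,10,-35,0.12,1,3,30,-20,0.12,1,0,35,0,0.12,1,0,35,0,0.12,1,0,35,0,0.12,1,0,35,0,0.12,1,0,20,0,0.12,1,0,0,0,0.12,1])

```text
time: 8.55
tool_pos: [0.5081, 0.093, 0.2]
tool_rot: [0.001, 0.942, -0.337, 0.0]
contact_force: [-0.0, -0.1, -0.2]
gripper_width: 0.996
grasp_force: 0.0
```

```bash
python3 - <<'E'
from h import *
S=manip.grab_frame("scene");T=manip.grab_frame("top")
s=manip.state();print(s["tool_pos"],s["tool_rot"],s["contact_force"],s["joint_pos"])
a=cv2.resize(S["image"][255:355,375:475],(400,400),interpolation=cv2.INTER_CUBIC);b=cv2.resize(T["image"][226:278,192:244],(400,400),interpolation=cv2.INTER_CUBIC)
cv2.imwrite("pics/c6.png",np.hstack([a,b]))
E
```

```text
[0.50901876 0.09518132 0.20012646] [-3.02293061e-04  9.42963917e-01 -3.32894399e-01  5.27548435e-04] [-0.99068518 -0.10352922  0.44291698] [ 4.09804614e-02 -1.86787890e-01  1.89332985e+00  1.71280645e-04
  1.43384655e+00  2.29049641e+00]
```

View pics/c6.png

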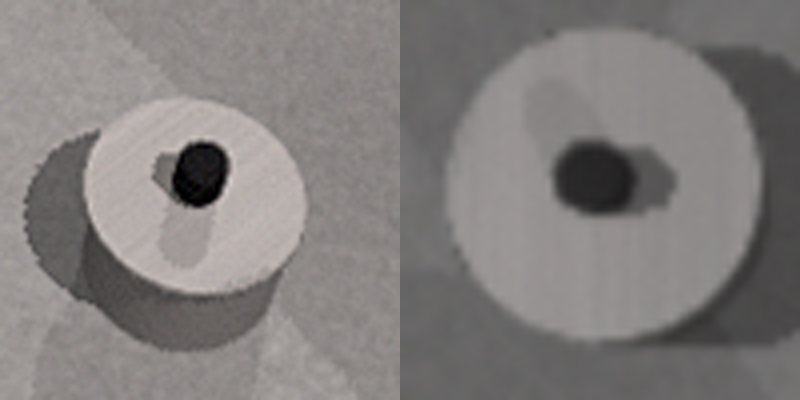

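The lid covers the pot with its disc at crop (196,195) in the scene view and (603,185) in the top view. I check level and centring with mask contours from both views.

```bash
python3 - <<'E'
from h import *
from scipy.optimize import least_squares
S=manip.grab_frame("scene");T=manip.grab_frame("top");V=[]
for F,roi in((S,(390,276,66,58)),(T,(196,224,48,50))):
    x,y,w,h=roi;g=F["image"][y:y+h,x:x+w].max(2);th=cv2.threshold(g,0,255,cv2.THRESH_OTSU)[0]
    c=F["image"].max(2)[int(y+h/2)+8,int(x+w/2)-12];t=int(c)*.93
    k=blob(F["image"],roi,lambda P:cv2.medianBlur(P.max(2).astype(np.uint8),3)>t);e=ell(k);print(th,c,e,cv2.contourArea(k))
    a=np.radians(np.arange(0,360,15));A,B=np.array(e[1])/2+.3;ph=np.radians(e[2])
    px=np.c_[e[0][0]+A*np.cos(a)*np.cos(ph)-B*np.sin(a)*np.sin(ph),e[0][1]+A*np.cos(a)*np.sin(ph)+B*np.sin(a)*np.cos(ph)]
    P=np.array([plane(F,*u,.066) for u in px]);cc=circ(P);r=np.hypot(*(P[:,:2]-cc[:2]).T)
    print("circle",cc.round(4),"dev mm",((r-cc[2])*1000).round(1));V.append([ray(F,*u) for u in px])
for rays,c0 in zip(V,(0,0)):
    def res(v):
        n=np.array([v[0],v[1],1]);n/=np.linalg.norm(n);c=np.array([v[2],v[3],.066])
        return [ (np.linalg.norm(e+d*((c-e)@n/(d@n))-c)-v[4])*1000 for e,d in rays]
    s=least_squares(res,[0,0,.525,.29,.048],x_scale=[.1,.1,.01,.01,.01]);print("tilt",s.x.round(4),s.cost)
E
```

```text
123.0 180 ((423.29730224609375, 303.2752380371094), (47.10457229614258, 55.763702392578125), 110.54529571533203) 2006.5
circle [0.5279 0.2905 0.0475] dev mm [ 0.2  0.2  0.1 -0.  -0.1 -0.2 -0.2 -0.2 -0.1  0.   0.1  0.2  0.2  0.2
  0.1 -0.  -0.1 -0.2 -0.2 -0.2 -0.1  0.   0.1  0.2]
118.0 153 ((216.4106903076172, 250.1558074951172), (35.9794807434082, 38.62397003173828), 175.3301544189453) 608.5
circle [0.5244 0.2924 0.0441] dev mm [-1.8 -1.3 -0.5  0.4  1.2  1.7  1.7  1.3  0.5 -0.4 -1.3 -1.8 -1.8 -1.3
 -0.5  0.4  1.2  1.7  1.7  1.3  0.5 -0.4 -1.3 -1.8]
tilt [0.0129 0.0081 0.528  0.2905 0.0473] 6.608347121678703e-26
tilt [-0.1265  0.2473  0.5242  0.2928  0.0456] 9.89205767685894e-26
```

The lid is level (0.2 mm deviation at z=0.066) and centred within about 3 mm. Before gripping the block I look at raw pixels of the end that faces the scene camera slightly.

```bash
python3 - <<'E'
import cv2
I=cv2.imread("pics/scene0.png").max(2)
print(I[176:212,346:362])
E
```

```text
[[132 134 134 136 132 131 130 135 126 127 132 131 136 130 126 131]
 [134 136 135 129 134 130 135 133 127 129 135 135 135 133 128 127]
 [134 135 135 131 134 133 137 132 133 138 131 132 132 137 134 130]
 [129 131 131 135 129 131 134 135 136 131 134 136 131 131 132 136]
 [153 140 136 123 125 126 132 126 134 132 132 134 136 128 130 132]
 [200 195 197 193 189 174 175 154 126 132 134 132 132 129 135 134]
 [215 213 212 216 211 210 213 198 124 130 134 136 135 137 139 138]
 [215 215 214 215 217 216 214 189 124 136 135 136 133 134 143 137]
 [210 209 213 213 214 215 207 157 133 133 138 132 132 135 136 137]
 [209 207 209 209 208 214 206 128 132 137 132 131 133 134 134 129]
 [211 210 215 211 213 216 204 105 135 138 136 133 132 136 131 136]
 [212 214 216 216 214 215 182  94 134 132 131 131 131 138 138 137]
 [209 213 215 214 218 218 177 103 136 135 137 137 133 135 137 135]
 [215 215 214 210 221 208 129 112 139 138 136 138 138 140 136 137]
 [211 215 212 219 219 208 106 116 139 137 135 139 136 141 137 137]
 [216 211 214 216 221 210 103 122 138 140 131 135 137 137 137 139]
 [215 214 216 217 214 183 11
[... 612 characters left out ...]
 132 139 139 134 143 136 139]
 [113 114 114 112 114 131 141 140 136 130 135 138 139 138 139 135]
 [116 113 114 110 106 132 138 133 133 138 140 137 134 138 134 135]
 [115 111 114 109 101 133 136 134 136 141 142 136 135 139 133 135]
 [115 117 117 112 112 144 143 136 142 142 148 141 137 136 135 134]
 [112 112 113 108 111 148 139 141 138 139 138 143 142 141 139 134]
 [111 109 113 110 119 145 140 141 138 138 138 138 135 141 135 140]
 [110 115 108 111 128 145 140 138 140 140 140 136 136 143 141 139]
 [111 113 110 107 139 147 141 139 142 139 146 140 138 137 138 138]
 [110 113 111 127 152 141 145 142 147 142 145 145 136 135 132 131]
 [134 140 148 149 160 153 144 142 139 142 136 139 143 135 132 136]]
```

Emit:
move_arm(increments=[10,15,0,0.09,1,15,25,0,0.09,1,20,28,0,0,1,15,15,0,0,1,0,0,0,0,1])

```text
time: 9.17
tool_pos: [0.4913, -0.0072, 0.1996]
tool_rot: [0.001, 0.91, -0.416, 0.0]
contact_force: [-0.3, 0.7, 0.7]
gripper_width: 1.0
grasp_force: 0.0
```

The end facing the camera shows a bright face edge (185) around a dark sliver (about 100), which suggests the mouth is at end B, on the low-x, +y side. I'll confirm once it's lifted. Gripping near end B.

Emit:
move_arm(increments=[-10,12,20,0,1,-13,17,30,0,1,0,0,38,0,1,0,0,38,0,1,0,0,30,0,1,0,0,0,0,1])

```text
time: 9.67
tool_pos: [0.4489, -0.0045, 0.0368]
tool_rot: [0.001, 0.91, -0.414, -0.006]
contact_force: [0.3, 0.8, -0.2]
gripper_width: 0.999
grasp_force: 0.0
```

```bash
python3 - <<'E'
from h import *
s=manip.state();p=s["tool_pos"];M=R.from_quat(np.roll(s["tool_rot"],-1))
print(p,s["contact_force"],"to go (tool mm)",M.inv().apply(np.array([.4541,-.0089,.002])-p)*1000)
E
```

```text
[ 0.44894911 -0.00452964  0.03678219] [ 0.32504516  0.75844637 -0.24820675] to go (tool mm) [ 7.0431897  -1.29021349 34.70102276]
```

Emit:
move_arm(increments=[6,-1,10,0,1,0,0,12,0,1,0,0,0,0,1,0,0,0,0,1])

```text
time: 10.0
tool_pos: [0.4598, -0.0099, 0.0225]
tool_rot: [-0.0, 0.91, -0.415, 0.0]
contact_force: [0.2, -0.7, -0.3]
gripper_width: 1.002
grasp_force: 0.0
```

```bash
cat > go.py <<'E'
from h import *
import sys
t=np.array(eval(sys.argv[1]))
s=manip.state();p=s["tool_pos"];M=R.from_quat(np.roll(s["tool_rot"],-1))
print(p.round(4),s["contact_force"].round(1),"go",(M.inv().apply(t-p)*1000).round(1))
E
python3 go.py .4541,-.0089,.002
```

```text
[ 0.4598 -0.0099  0.0225] [ 0.2 -0.7 -0.3] go [-4.5  3.7 20.5]
```

Emit:
move_arm(increments=[-4,4,6,0,1,0,0,10,0,1,0,0,4,0,1,0,0,0,0,1,0,0,0,0,0.7,0,0,0,0,0.3,0,0,0,0,0,0,0,0,0,0])

```text
time: 10.67
tool_pos: [0.4543, -0.01, 0.0022]
tool_rot: [-0.0, 0.91, -0.416, 0.001]
contact_force: [0.7, 0.4, -2.6]
gripper_width: 0.508
grasp_force: 61.4
```

Emit:
move_arm(increments=[0,0,0,0,0,0,0,0,0,0,0,0,0,0,0])

```text
time: 10.92
tool_pos: [0.4542, -0.0101, 0.002]
tool_rot: [-0.0, 0.91, -0.416, 0.001]
contact_force: [0.8, 0.8, 3.5]
gripper_width: 0.509
grasp_force: 61.9
```

Emit:
move_arm(increments=[0,0,-5,0,0,0,0,-15,0,0,0,0,-30,0.12,0,0,0,-30,0.12,0,0,0,-20,0.12,0,0,0,0,0.12,0,0,0,0,0,0,0,0,0,0,0])

```text
time: 11.58
tool_pos: [0.4522, -0.0099, 0.1003]
tool_rot: [0.001, 0.786, -0.619, -0.001]
contact_force: [0.0, 0.2, -3.6]
gripper_width: 0.511
grasp_force: 61.9
```

```bash
python3 - <<'E'
from h import *
S=manip.grab_frame("scene");T=manip.grab_frame("top")
s=manip.state();print(s["tool_pos"],s["tool_rot"],s["contact_force"],s["joint_pos"])
cv2.imwrite("pics/scene7.png",S["image"]);cv2.imwrite("pics/top7.png",T["image"])
a=cv2.resize(S["image"][110:230,280:400],(480,480),interpolation=cv2.INTER_CUBIC);b=cv2.resize(T["image"][235:315,312:392],(320,320),interpolation=cv2.INTER_CUBIC)
c=np.zeros((480,800,3),np.uint8);c[:,:480]=a;c[:320,480:]=b;cv2.imwrite("pics/c7.png",c)
E
```

```text
[ 0.45187796 -0.00979527  0.09957148] [ 0.00086212  0.78541086 -0.61897224 -0.00155205] [ 0.17895605 -0.04442773 -2.58771655] [-1.86526787e-01 -2.55089269e-01  2.12564900e+00 -9.69765297e-05
  1.27458255e+00  2.71916743e+00]
```

View pics/c7.png

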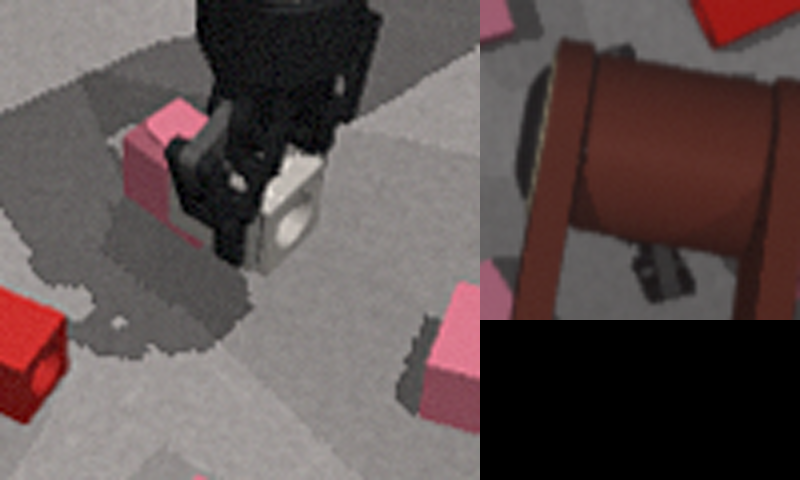

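The mouth, at crop (293,225), is in the end I'm holding, so end B has the hole. The tool can't tilt and the grip holds the block level, so lifting won't turn it. My plan:
1. Set it down clear of its neighbours.
2. Regrip it high at the plain end A.
3. Press and drag towards A, so bench friction on A's lower edge swings the hole end up past its tipping point (about 54°).
4. Regrip the block upright.

Emit:
move_arm(increments=[0,0,0,-0.12,0,0,0,0,-0.12,0,0,0,0,-0.12,0,0,0,0,-0.12,0,-12,0,15,0,0,-15,0,25,0,0,-10,0,25,0,0,0,0,15,0,0])

```text
time: 12.35
tool_pos: [0.4247, 0.0194, 0.017]
tool_rot: [0.001, 0.91, -0.414, -0.004]
contact_force: [-1.2, -0.0, -2.6]
gripper_width: 0.511
grasp_force: 61.7
```

Emit:
move_arm(increments=[0,0,10,0,0,0,0,4,0,0,0,0,2,0,0,0,0,0,0,0])

```text
time: 12.68
tool_pos: [0.4296, 0.0177, 0.0055]
tool_rot: [-0.0, 0.91, -0.416, 0.0]
contact_force: [-0.8, -0.0, -2.3]
gripper_width: 0.506
grasp_force: 61.7
```

Emit:
move_arm(increments=[0,0,2,0,0,0,0,1,0,0,0,0,0,0,0,0,0,0,0,0.7,0,0,0,0,1,0,0,0,0,1,0,0,-8,0,1,10,0,-8,0,1])

```text
time: 13.35
tool_pos: [0.4346, 0.011, 0.0183]
tool_rot: [0.0, 0.91, -0.415, -0.001]
contact_force: [-0.6, -0.4, -0.2]
gripper_width: 1.002
grasp_force: 0.0
```

Emit:
move_arm(increments=[15,0,0,0,1,10,0,0,0,1,5,0,0,0,1,0,0,0,0,1,0,0,0,0,0.6,0,0,0,0,0.3,0,0,0,0,0,0,0,0,0,0])

```text
time: 14.02
tool_pos: [0.4554, -0.012, 0.0186]
tool_rot: [-0.0, 0.91, -0.415, 0.0]
contact_force: [1.1, -0.3, -2.3]
gripper_width: 0.5
grasp_force: 61.4
```

Emit:
move_arm(increments=[0,0,0,0,0,0,0,0,0,0,0,0,0,0,0])

```text
time: 14.27
tool_pos: [0.4553, -0.0121, 0.0183]
tool_rot: [-0.0, 0.91, -0.415, 0.0]
contact_force: [1.3, -0.4, 0.9]
gripper_width: 0.499
grasp_force: 61.9
```

Emit:
move_arm(increments=[0,0,2,0,0,2,0,1,0,0,3,0,1,0,0,3,0,0,0,0])

```text
time: 14.6
tool_pos: [0.4594, -0.0154, 0.0178]
tool_rot: [-0.002, 0.909, -0.416, -0.005]
contact_force: [-15.5, 14.0, 34.8]
gripper_width: 0.502
grasp_force: 66.5
```

Emit:
move_arm(increments=[3,0,0,0,0,3,0,0,0,0])

```text
time: 14.77
tool_pos: [0.4638, -0.0196, 0.0173]
tool_rot: [-0.003, 0.909, -0.416, -0.004]
contact_force: [-17.1, 16.4, 32.5]
gripper_width: 0.502
grasp_force: 66.3
```

```bash
cat > look.py <<'E'
from h import *
import sys
S=manip.grab_frame("scene");s=manip.state();print(s["tool_pos"].round(4),s["contact_force"].round(1),s["ft_torque"].round(2))
I=S["image"];u,v,r=map(int,sys.argv[1:4]);
cv2.imwrite(sys.argv[4],cv2.resize(I[v-r:v+r,u-r:u+r],(600,600),interpolation=cv2.INTER_CUBIC))
# bright aluminium mask stats
k=blob(I,(u-r,v-r,2*r,2*r),lambda P:(P.max(2)>175)&(P.max(2)-P.min(2)<25));print(cv2.contourArea(k),cv2.approxPolyDP(k,2,True).reshape(-1,2).tolist())
E
python3 look.py 335 185 40 pics/c8.png
```

```text
[ 0.4644 -0.0202  0.0173] [-10.8  12.2  26.5] [ 2.33  2.28 -0.04]
293.5 [[346, 180], [342, 195], [362, 196], [365, 182]]
```

Emit:
move_arm(increments=[3,0,2,0,0,4,0,1,0,0,4,0,0,0,0])

```text
time: 15.07
tool_pos: [0.4729, -0.0286, 0.0149]
tool_rot: [-0.003, 0.909, -0.416, -0.002]
contact_force: [-9.9, 13.4, 24.4]
gripper_width: 0.505
grasp_force: 66.2
```

```bash
python3 look.py 335 185 40 pics/c8.png
```

```text
[ 0.4734 -0.0292  0.0148] [-6.7 10.9 22.6] [ 2.09  1.4  -0.02]
274.5 [[359, 178], [340, 179], [337, 194], [355, 193]]
```

Force fell while the tool came down, and the block's long edge rose at the hole end (355,193). It's starting to rotate, so I continue.

Emit:
move_arm(increments=[5,0,1,0,0,5,0,1,0,0,4,0,1,0,0])

```text
time: 15.37
tool_pos: [0.4818, -0.04, 0.0111]
tool_rot: [-0.002, 0.909, -0.416, -0.001]
contact_force: [-8.5, 11.9, 20.3]
gripper_width: 0.501
grasp_force: 64.9
```

```bash
python3 look.py 335 185 40 pics/c8.png
```

```text
[ 0.4823 -0.0408  0.0109] [-3.8  6.1 18. ] [1.35 1.03 0.03]
216.5 [[350, 175], [333, 178], [330, 192], [346, 189]]
```

View pics/c8.png

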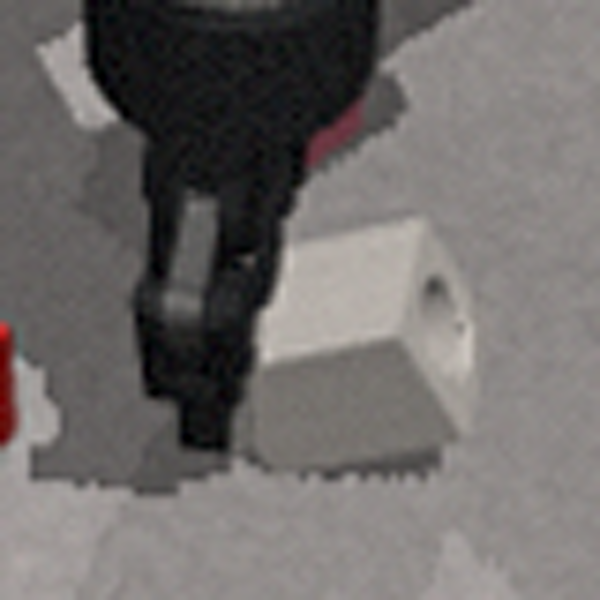

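The block has tilted about 20°, with the mouth at crop (440,310) coming up. I continue the arc.

Emit:
move_arm(increments=[5,0,1,0,0,5,0,1,0,0,4,0,1,0,0])

```text
time: 15.67
tool_pos: [0.4897, -0.0504, 0.0065]
tool_rot: [-0.002, 0.909, -0.416, -0.002]
contact_force: [-6.5, 9.2, 10.4]
gripper_width: 0.505
grasp_force: 61.7
```

```bash
python3 look.py 335 185 40 pics/c9.png
```

```text
[ 0.4901 -0.0509  0.0064] [-5.1  7.9 14.1] [ 1.49  1.04 -0.09]
180.5 [[342, 173], [339, 185], [351, 197], [354, 184]]
```

```bash
cat > tilt.py <<'E'
from h import *
import sys
# angle of block from image direction of the end-face edge (p top -> q bottom), edge in the plane (u,z)
def proj(F,X):
    f=240/np.tan(np.radians(F["fov_y"])/2);c=R.from_quat(np.roll(F["rotation"],-1)).inv().apply(X-F["eye"]);return np.array([F["cx"]+f*c[0]/c[2],F["cy"]+f*c[1]/c[2]])
def tilt(F,p,q,s):
    u=R.from_quat(np.roll(s["tool_rot"],-1)).apply([1,0,0]);X=plane(F,*p,.06)
    a=np.radians(np.arange(0,181,1))
    D=np.array([proj(F,X+.044*(-u*np.sin(t)-np.array([0,0,1])*np.cos(t)))-proj(F,X) for t in a])
    d=np.subtract(q,p);e=np.linalg.norm(D-d,axis=1);i=e.argmin();return np.degrees(a[i]),D[i],d
if __name__=="__main__":
    F=manip.grab_frame("scene");s=manip.state()
    v=list(map(float,sys.argv[1:5]));print(tilt(F,v[:2],v[2:],s))
E
python3 tilt.py 339 185 351 197; python3 - <<'E'
import cv2
I=cv2.imread("pics/c9.png");g=cv2.resize(I.max(2),(40,40),interpolation=cv2.INTER_AREA)
import numpy as np;np.set_printoptions(linewidth=250);print("cols 295+2i, rows 145+2j");print(g[10:34,14:36])
E
```

```text
(np.float64(38.0), array([12.30437234, 13.11410687]), array([12., 12.]))
cols 295+2i, rows 145+2j
[[ 25  23  14  76 111 128 140 143 140 139 137 141 143 138 138 136 138 141 140 140 138 139]
 [ 28  27  22 114 142 141 137 138 137 139 138 134 136 140 139 138 137 139 141 146 140 140]
 [ 30  29  41 136 141 138 136 136 140 141 139 139 138 138 134 137 140 141 139 139 139 142]
 [ 34  32  69 146 142 140 139 143 153 165 155 141 146 141 138 140 140 137 140 139 136 137]
 [ 32  36 114 141 136 146 156 160 161 174 179 153 133 137 140 142 145 139 137 136 137 140]
 [ 31  70 141 152 158 162 160 160 161 177 179 179 150 135 137 135 137 138 135 139 141 141]
 [ 31  82 163 162 161 159 162 162 165 181 162 160 178 152 136 138 139 140 137 137 136 140]
 [ 29 118 165 161 161 161 161 163 169 174  89 101 160 180 153 139 139 138 136 138 140 138]
 [ 26 128 164 161 163 163 162 161 173 167 113 124 136 175 177 151 140 139 139 144 137 137]
 [ 43 151 164 163 162 162 161 162 178 176 134 142 145 177 185 180 145 139 145 141 138 138]
 [ 90 164 162 163 161 162 162 155 176 181 155 152 155 168 194 175 140 136 141 142 140 137]
 
[... 482 characters left out ...]
0 119 119 119 118 118 116 146 162 143 142 142 142 140 142 142]
 [120 118 117 117 118 121 119 118 117 117 120 117 119 125 142 142 141 141 140 143 143 145]
 [115 119 119 120 117 117 117 117 120 119 109 104 145 145 144 145 141 144 143 140 144 145]
 [ 84 112 118 116 117 120 118 113 102  89  83 101 144 145 143 139 145 144 140 139 144 143]
 [124 105 109 116 113 105  90  84  95  94  97 129 147 146 145 145 146 147 144 142 144 144]
 [147 146 142 132 129 139 141 142 148 149 145 147 148 144 148 144 144 143 144 145 143 145]
 [142 144 150 149 147 147 148 146 148 149 144 146 146 150 148 146 147 144 142 142 146 143]
 [144 141 143 147 145 146 144 142 144 148 145 147 148 163 159 147 148 145 141 142 145 148]]
```

Tilt is now about 38°. Continuing.

Emit:
move_arm(increments=[4,0,2,0,0,4,0,2,0,0,4,0,1,0,0])

```text
time: 16.02
tool_pos: [0.4969, -0.0596, 0.0007]
tool_rot: [-0.001, 0.909, -0.416, -0.003]
contact_force: [-4.8, 5.7, 8.9]
gripper_width: 0.503
grasp_force: 60.1
```

```bash
cat > edge.py <<'E'
from tilt import *
# dark side face (long side towards camera) vs bright end face: find end-face bright blob and its left-bottom edge by line fit
F=manip.grab_frame("scene");s=manip.state();I=F["image"]
x,y=318,140;P=I[y:y+75,x:x+70].astype(int);g=P.max(2);side=((g>108)&(g<127)).astype(np.uint8)
side=cv2.morphologyEx(side,cv2.MORPH_OPEN,np.ones((3,3)));n,l,st,c=cv2.connectedComponentsWithStats(side)
i=1+st[1:,4].argmax();k=max(cv2.findContours((l==i).astype(np.uint8),cv2.RETR_EXTERNAL,cv2.CHAIN_APPROX_NONE)[0],key=cv2.contourArea)+np.array([x,y])
print(st[i],"poly",cv2.approxPolyDP(k,2.5,True).reshape(-1,2).tolist())
print(s["tool_pos"].round(4),s["contact_force"].round(1))
np.set_printoptions(linewidth=250)
print(cv2.resize(I.max(2)[140:220,310:370],(30,40),interpolation=cv2.INTER_AREA)[4:36])
E
python3 edge.py
```

```text
[  0  46  25  20 339] poly [[326, 186], [319, 191], [318, 200], [329, 205], [340, 199], [342, 194]]
[ 0.4974 -0.0602  0.0007] [-3.1  5.2  9.5]
[[ 43  47  46  45  41  42  36  28  26  25  23 111 136 133 134 135 118 144 147 144 145 143 143 145 141 144 141 142 137 144]
 [ 38  39  37  37  29  29  27  24  27  23  22 111 137 135 130 105 103 146 140 145 145 144 144 143 148 147 143 141 139 141]
 [ 26  28  28  26  28  29  26  29  28  29  22 113 139 120 102 100 113 148 145 142 142 142 139 143 143 145 142 142 148 146]
 [ 28  29  28  28  27  27  26  32  26  20  34 123 107 103 100 100 137 144 141 143 143 143 142 147 144 142 144 144 142 147]
 [ 27  22  28  27  28  27  29  26  28  23  47 107 100  99  98 117 143 142 139 145 143 144 142 144 143 144 141 142 141 144]
 [ 27  27  25  28  29  28  29  28  26  30  85 102  98 108 129 140 141 142 141 142 145 145 144 140 145 141 141 136 139 139]
 [ 27  24  33  28  30  26  25  25  26  67 101 106 129 138 142 141 141 140 140 143 142 143 139 143 140 137 139 140 140 140]
 [ 28  28  27  27  27  27  29  39  75 114 131 142 142 140 141 140 140 142 139 138 136 138 140 13
[... 2279 characters left out ...]
116 117 119 121 106 138 149 145 145 144 142 146 143 140 142 143 143 143 144 142 140]
 [ 22  26  89  80  84 111 119 119 117 119 119 117  94  83 139 157 149 144 143 142 144 143 142 145 142 140 141 144 143 144]
 [ 21  19  91 136 118 102  90 113 117 116 100  94 108 131 153 162 158 149 141 147 147 144 144 148 142 141 140 144 144 140]
 [ 79  82 120 149 147 147 142 138 119 118 132 143 149 149 155 160 162 159 151 146 148 145 145 145 146 145 144 142 143 140]
 [147 156 150 149 150 147 146 145 149 150 148 145 148 146 150 163 161 160 163 153 146 146 144 146 146 146 144 145 142 141]
 [150 149 146 149 143 142 140 143 145 149 146 146 145 148 144 148 160 160 162 162 157 149 149 148 143 138 143 147 145 138]]
```

```bash
python3 tilt.py 329 183.5 344.5 195
```

```text
(np.float64(49.0), array([15.52439058, 11.73444621]), array([15.5, 11.5]))
```

Tilt is about 49°, and a few more degrees pass the balance point.

Emit:
move_arm(increments=[4,0,2,0,0,4,0,1,0,0,3,0,1,0,0,0,0,0,0,0])

```text
time: 16.45
tool_pos: [0.503, -0.0662, -0.0019]
tool_rot: [-0.002, 0.909, -0.416, -0.006]
contact_force: [-12.9, 11.4, 24.6]
gripper_width: 0.499
grasp_force: 68.6
```

```bash
python3 edge.py
```

```text
[  0  44  19  22 284] poly [[321, 184], [318, 202], [324, 205], [336, 196], [336, 192]]
[ 0.5034 -0.0666 -0.0018] [-12.1  11.2  23.9]
[[ 49  46  42  37  31  29  26  24  52 141 136 137 134 134 152 226 181 142 145 147 145 145 143 145 143 147 141 142 140 143]
 [ 38  35  32  27  26  27  26  23  56 142 135 135 135 138 132 160 136 143 140 143 145 144 143 142 147 147 143 140 142 140]
 [ 27  28  26  28  27  29  22  25  59 137 135 136 136 119 111 141 141 145 144 142 142 144 142 146 144 143 143 142 145 147]
 [ 30  27  31  26  29  28  27  26 103 164 134 133 108 116 142 141 139 145 142 144 144 143 143 145 141 146 144 146 143 147]
 [ 28  25  25  27  26  30  31  25 105 156 140 116 121 144 140 141 140 141 142 143 144 144 143 143 144 142 143 139 143 145]
 [ 29  26  29  30  28  25  27  52 113 117 144 142 141 141 139 141 140 142 142 143 145 144 144 141 144 141 138 139 137 141]
 [ 29  27  26  28  30  25  39 100 113 119 142 142 141 142 142 141 141 141 140 143 142 141 140 142 139 139 138 141 141 139]
 [ 31  27  32  30  27  37 100 113 112 120 143 140 140 141 140 142 141 142 138 136 138 139 139 136 138 142
[... 2270 characters left out ...]
120 114 105 165 156 158 150 146 147 145 144 144 147 140 142 145 141 141 144 144 142]
 [ 98  83  83 101 117 118 118 119 118 101  84 117 167 160 157 157 149 146 146 141 144 144 143 144 142 141 143 145 144 142]
 [ 95 136 127 144 105 102 115 112 110 105 126 149 164 167 161 162 159 148 143 146 147 143 144 149 144 142 141 144 142 140]
 [130 151 153 146 147 137 140 137 144 150 151 144 157 161 165 161 160 161 149 145 149 145 144 146 145 144 141 145 144 141]
 [152 158 148 148 148 146 145 146 150 149 148 144 153 162 165 170 164 160 162 154 147 147 147 145 143 146 145 146 143 142]
 [149 149 146 150 143 143 142 143 144 150 148 148 146 156 159 161 160 160 161 165 156 150 150 149 144 137 144 147 143 139]]
```

```bash
python3 tilt.py 322 183.5 339 193.5;python3 tilt.py 321.5 184 339.5 194
```

```text
(np.float64(56.0), array([17.28156549, 10.55849814]), array([17., 10.]))
(np.float64(59.00000000000001), array([17.9247427 , 10.02917515]), array([18., 10.]))
```

Tilt is about 57°, just past balance. I relieve the press slightly, then release with a small follow-through so it falls upright.

Emit:
move_arm(increments=[3,0,-1,0,0,6,0,0,0,0,7,0,0,0,1,5,0,0,0,1,0,0,0,0,1,0,0,0,0,1])

```text
time: 17.1
tool_pos: [0.5189, -0.0859, -0.0029]
tool_rot: [0.0, 0.909, -0.416, -0.0]
contact_force: [0.1, 1.3, 0.0]
gripper_width: 0.997
grasp_force: 0.0
```

```bash
python3 edge.py
```

```text
[  0  15  12  15 116] poly [[318, 155], [319, 164], [328, 169], [329, 159], [321, 156], [320, 160]]
[ 0.5187 -0.0858 -0.0029] [ 0.4  0.5 -0.5]
[[ 27  24  48 140 163 164 145 134 134 132 200 223 223 223 224 220 184 141 145 147 144 145 144 144 143 145 142 142 138 145]
 [ 25  22  43 114 121 156 166 151 132 131 206 224 223 226 213 156 138 146 140 145 147 144 141 144 148 149 142 141 141 141]
 [ 25  26  52 115 109 113 147 166 148 202 226 224 228 188 135 140 141 146 146 143 142 143 143 144 143 144 144 142 145 147]
 [ 25  23  83 112 111 109 108 128 210 228 227 219 159 142 141 142 141 145 140 144 144 143 142 146 143 145 144 147 142 149]
 [ 25  39 108 112 111 110 110 108 140 204 192 145 138 139 139 143 140 143 142 146 145 144 143 143 144 144 142 142 142 144]
 [ 28  95 113 110 111 110 111 111 110 122 143 141 142 141 140 140 143 143 141 143 145 144 144 141 144 141 138 139 140 140]
 [ 77  90 105 111 111 112 114 114 113 121 142 142 141 140 142 140 139 141 140 143 142 140 140 142 140 139 138 141 141 139]
 [ 88  88  87 100 108 114 112 115 114 120 143 143 141 142 141 143 141 143 138 137 137 139 139 13
[... 2279 characters left out ...]
158 164 161 160 157 158 151 146 146 145 141 147 144 142 142 142 141 143 145 144 142]
 [120 117 118 115 123 164 158 157 159 158 159 161 163 160 158 156 148 143 145 141 145 143 143 145 143 141 143 146 144 144]
 [137 130 126 124 145 161 161 160 162 159 155 160 164 165 162 159 159 149 143 146 148 143 145 148 144 139 142 145 145 141]
 [145 152 152 149 160 158 161 158 161 164 164 160 161 162 164 164 162 159 150 145 148 145 144 146 145 145 144 144 144 142]
 [150 157 148 156 165 160 159 159 164 162 162 160 164 162 165 168 163 160 163 154 147 148 147 146 145 146 145 143 143 142]
 [150 149 147 164 158 156 158 157 160 165 163 162 160 162 158 165 162 159 162 162 158 149 150 147 145 140 144 148 144 141]]
```

The up-facing face is now bright (about 220) with a dark hole in it, so the block stands upright. I locate it.

```bash
python3 - <<'E'
from h import *
F=manip.grab_frame("scene");I=F["image"];s=manip.state()
k=blob(I,(275,150,55,50),lambda P:cv2.morphologyEx(((P.max(2)>178)&(P.max(2)-P.min(2)<30)).astype(np.uint8),cv2.MORPH_CLOSE,np.ones((2,2))))
print(cv2.contourArea(k),cv2.boundingRect(k));
for q in cv2.approxPolyDP(k,2.5,True).reshape(-1,2):print(q,plane(F,*q,.06).round(4))
M=R.from_quat(np.roll(s["tool_rot"],-1));print(s["tool_pos"].round(4))
for q in cv2.approxPolyDP(k,2.5,True).reshape(-1,2):print(q,(M.inv().apply(plane(F,*q,.06)-s["tool_pos"])*1000).round(0))
np.set_printoptions(linewidth=250);print(I.max(2)[158:186:1,278:324:2])
E
```

```text
109.0 (304, 170, 19, 18)
[308 170] [ 0.4943 -0.0825  0.06  ]
[305 175] [ 0.5077 -0.0751  0.06  ]
[314 173] [ 0.4896 -0.0682  0.06  ]
[318 180] [ 0.4949 -0.0479  0.06  ]
[313 184] [ 0.5096 -0.0454  0.06  ]
[304 181] [ 0.5192 -0.0631  0.06  ]
[304 185] [ 0.5257 -0.0544  0.06  ]
[319 187] [ 0.505  -0.0316  0.06  ]
[322 172] [ 0.4748 -0.0604  0.06  ]
[ 0.5186 -0.0857 -0.003 ]
[308 170] [-18.  16. -63.]
[305 175] [-15.   1. -63.]
[314 173] [-32.  11. -63.]
[318 180] [-44.  -7. -63.]
[313 184] [-36. -20. -63.]
[304 181] [-17. -15. -63.]
[304 185] [-19. -26. -63.]
[319 187] [-50. -25. -63.]
[322 172] [-48.  17. -63.]
[[104   9  21  23  31  28  26  34  30  27  31  26  26  24  19  23  27  60 117 109 109 112 108]
 [106  57  18  17  23  12  20  33  19  24  31  22  28  32  33  21  15  80 117 109 110 112 109]
 [102  92  15  34  22  25  28  25  25  22  26  28  26  27  28  22  45  90 103 111 110 113 112]
 [106 101  80  15  27  26  33  22  22  34  32  29  26  21  31  26  82  89  90 111 110 112 114]
 [100 103 107  40  28  21  28  19  28  19  24  25  35  28  19  32  93  85  89 105 112 110 113]
 [108 1
[... 1478 characters left out ...]
5 123 119 118  90 117 226 186 130]
 [103  99  86  47  53  93  87  31  38  66  99  36  62 108 119 125 125 112  88 148 224 168 127]
 [103 101  76  49  68 113 109  45  46  75 117  33 115 133 116 120 123 106  77 200 223 130 125]
 [102 104  86  46  58  98 100  46  50  56 114  35 118 202 105 116 117  94 154 221 226  94 127]
 [153 110  98  35  49  69  82  40  44  50  85  36 108 230 180 131 133 156 216 225 220  81 135]
 [203 181 104  22  39  67  59  33  29  39  51  38 121 228 221 205 206 215 217 217 223  86 129]
 [213 157 119  14  35  63  60  24  25  27  39  35 134 218 236 233 229 229 220 220 213  90 129]
 [210 179 129  29  35  61  57  31  27  29  44  31 111 151 163 178 216 224 229 225 211  90 126]]
```

The block's top centre is at about tool offset (-27,-4) mm, and the hole centre agrees at (310,180) px. Moving back over it and gripping.

Emit:
move_arm(increments=[0,0,-6,0,1,-8,-2,-6,0,1,-12,-2,0,0,1,-7,0,0,0,1,0,0,0,0,1,0,0,0,0,0.7,0,0,0,0,0.3,0,0,0,0,0])

```text
time: 17.87
tool_pos: [0.5042, -0.0626, 0.0093]
tool_rot: [0.0, 0.91, -0.416, 0.0]
contact_force: [0.6, 0.0, 0.7]
gripper_width: 0.603
grasp_force: 0.0
```

Emit:
move_arm(increments=[0,0,0,0,0,0,0,0,0,0,0,0,0,0,0,0,0,0,0,0])

```text
time: 18.2
tool_pos: [0.5045, -0.0629, 0.0095]
tool_rot: [0.0, 0.91, -0.416, 0.0]
contact_force: [-0.9, -0.9, 2.0]
gripper_width: 0.506
grasp_force: 61.7
```

Emit:
move_arm(increments=[0,0,-5,0,0,0,0,-15,0,0,0,0,-25,0,0,0,0,-30,0,0,0,0,-30,0,0,0,0,-25,0,0,0,0,-12,0,0,0,0,-6,0,0])

```text
time: 18.87
tool_pos: [0.505, -0.0627, 0.1593]
tool_rot: [-0.0, 0.91, -0.416, 0.002]
contact_force: [0.1, 0.9, -2.2]
gripper_width: 0.507
grasp_force: 61.5
```

Emit:
move_arm(increments=[0,0,0,0,0,0,0,0,0,0,0,0,0,0,0,0,0,0,0,0,0,0,0,0,0,0,0,0,0,0])

```text
time: 19.37
tool_pos: [0.5037, -0.0625, 0.1562]
tool_rot: [0.0, 0.91, -0.416, -0.001]
contact_force: [0.4, -0.2, -2.9]
gripper_width: 0.51
grasp_force: 61.5
```

```bash
python3 - <<'E'
from h import *
from tilt import proj
F=manip.grab_frame("scene");I=F["image"];s=manip.state();p=s["tool_pos"];M=R.from_quat(np.roll(s["tool_rot"],-1))
print(p.round(4),s["contact_force"].round(1),s["grasp_force"],np.abs(s["joint_vel"]).max().round(4))
# expected pose: block upright about the tool axis, top z = TCP + (0.060-0.0095)
zt=p[2]+.0505
for dx in(-22,22):
  for dy in(-22,22):
    X=M.apply([dx/1000,dy/1000,0])+p;X[2]=zt;print("top corner",dx,dy,proj(F,X).round(1), "bottom",proj(F,X-[0,0,.06]).round(1))
X=p.copy();X[2]=zt;c=proj(F,X).round().astype(int);print("centre",c)
np.set_printoptions(linewidth=250);print("cols from",c[0]-24,"rows from",c[1]-16);print(I.max(2)[c[1]-16:c[1]+44:2,c[0]-24:c[0]+32:2])
# lid still level?
k=blob(I,(390,276,66,58),lambda P:cv2.medianBlur(P.max(2).astype(np.uint8),3)>167);print("lid",ell(k))
E
```

```text
[ 0.5038 -0.0625  0.1565] [-1.   0.2 -2.7] 61.49377226829529 0.0057
top corner -22 -22 [318.7 132.8] bottom [318.7 156.6]
top corner -22 22 [323.5 116.6] bottom [323.2 140.6]
top corner 22 -22 [294.8 129.4] bottom [295.9 153.2]
top corner 22 22 [300.1 113.3] bottom [301.  137.4]
centre [309 123]
cols from 285 rows from 107
[[152 149 154 157 154 119  15  32  28  28  24  27  27  20  27  24  29  20  72  93  98  95  96  94 100  96  92  95]
 [149 151 154 146 153  86  24  33  52  68  45  31  35  23  24  20  37  18 101 103 103  96  96  97  96 100  95  97]
 [149 154 148 148 150 131  15  30  58  94  88  28  31  25  21  30  27  11 104 103  97  98  96  94  98  99  95  99]
 [149 150 153 149 151 121   8  19  73  87  93  28  31  22  28  29  21  54 102 102  99  97 100  99  99  99  91  93]
 [148 117  89  85  94  96  14  23  93  91  90  22  26  12  18  31   4  42 100  95 101  96  99  98 102  97  97  96]
 [ 88  92  93  92  99  94  13  31  91  91  77  16  20  21  35  14 210 204 173 114  96  98  98  95  98  96  95 100]
 [ 92  91  92  93  87  95  14  52  87  92  48  14  17   0  37  14 215 210 219  82  99
[... 2080 characters left out ...]
26 188 129 136 135]
 [100  97  94 101  98  98  99  93  87 147 143 161 160 105 109 112 112 108 110 114 102 119 196 139 131 140 137 137]
 [ 97  97  95 102  96  90 144 155 160 159 156 159 158 143 111 109 113 111 109 112 108 108 122 135 134 137 137 133]
 [100  98 100  95 154 151 157 157 153 158 162 140 145 142 145 118 108 112 113 106 110 109 116 138 137 134 139 141]
 [ 98  97 101  93 125 161 151 157 158 161 159 148 149 142 138 143 136 110 110 117 112 114 122 138 137 136 140 133]
 [101  98  99  96  93 165 161 161 161 162 156 149 138 145 140 141 140 137  98 109 112 109 120 137 140 142 141 141]]
lid ((423.1151428222656, 295.01971435546875), (30.23978042602539, 51.990394592285156), 97.0975341796875)
```

The block hangs upright and still. Its visible top-face corners at about (321,117) and (318,133) px match the predicted upright pose, and its side edge is vertical. The pot hasn't been touched since the lid went on; the odd lid contour is probably arm shadow. Handing in.

```bash
python3 -c "
from plant import manip
print(manip.job_done())"
```

```text
the job is handed in; nothing more can be done
None
```

The job is handed in: the lid is seated and released on the pot, and the aluminium block is held hole-up and still, with its middle about 18 cm above the bench, though the hand-in gave no pass or fail result.

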